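# Clear the trimming plate and close the waste compartment

### The arm

A 7-joint arm with a two-finger parallel gripper is mounted at the origin on the work surface. World frame = base frame: x ahead of the robot, y to its left, z up, the work surface at z = 0. Lengths are in m, angles in rad, forces in N, time in s.
With the tool pointing down it reaches from about 0.4 to 0.85 m from the base axis. Payload 4.5 kg.
Tool frame: the origin (TCP) lies at the very end of the fingers, on their centre line; the grasp point (between the pads) lies 19 mm behind it (r.grip_point_offset is the distance from the TCP to the grasp point, in m); z points along the fingers, y is the line along which they close (so a half turn about z gives the same grasp; the last joint's range is limited). The gripper opens to 88 mm and grips with 3 to 60 N. Pads are 18 mm wide; open, the fingers measure 123 mm over their backs; the gripper's body (75 mm by 187 mm) begins 45 mm behind the grasp point.
Start: joints at [1.248, 0.689, -0.195, 1.565, 0.157, 0.902, -0.215], TCP at [0.218, -0.586, 0.239] pointing down, gripper open.
Joint ranges: [-3.01, 3.01], [-0.46, 2.08], [-1.47, 1.51], [0.13, 2.56], [-1, 4.14], [0.04, 2.09], [-2.66, 2.66]. Speed limits (rad/s): [2.57, 2.57, 3.14, 3.14, 3.14, 3.14, 3.14].

### API

Orientations are given as a unit quaternion [x, y, z, w].
In Python, from plant import r gives the robot as it stands.
- The arm moves only by the tool carry_out, never from a script. Its argument "rows" is a list of rows, each a list of 3 entries, a list of its own where there are three numbers: the shift along the tool's x, y, z in cm, then the turn, a rotation vector about the tool's x, y, z in degrees, then the closure, from 0 (fully open) to 1 (shut). A call has 1 to 12 rows; each row is the pose to reach, as a shift and turn from the pose commanded when the call began, along the tool's axes at that moment; what a row does not reach only later rows make up. A row lasts 1/10 s, in which the tool goes at most 50 mm and 8.59 degrees, less where a joint would pass 70% of its speed; a pose out of reach is approached as far as the arm can. A call with a gripper value outside its range is refused whole. The fingers move at their own pace and stop on an object; "newtons" is the grip in N (left out, the last holds). Time passes only in rows, so rows that repeat a pose let the fingers close. It gives the time, the measured TCP pose, the force, the opening and the grip force at its end, in the units of the state.
- r.get_state(): the state, without advancing time (a new reading comes with each control period).
- r.snapshot(name): name is "scene" or "side" or "wrist"; returns a dict with "image" (400x640x3 uint8, red, green, blue), "fx", "fy", "cx", "cy" (pixels), "pose" (4x4, takes a point from camera to world coordinates). Camera axes: x right, y up, looking along -z (the intrinsics and any distortion apply to the point x, -y, -z); pixel columns grow to the right and rows downward; lengths in m; the calibration is good to about 2 mm. A picture is of the moment at which its call begins. There is no depth.
- r.finish_job(): hands the job in; it is judged then, once.
The state is a dict: "clock": time; "q": joint angles; "qd": joint speeds; "joint_torque": joint torques, N m; "tool_pos": TCP position; "eef_rot": TCP orientation; "contact_force": force on the tool from outside, world axes, zero at the start; "moment": the same for the moment, N m; "opening": opening from 0.0 (shut) to 1.0 (fully open); "finger_force": force on a finger pad.
Only numpy, scipy, OpenCV 4.12 (cv2) and the standard library are available. Lean on these libraries where they do the work, as an engineer would, in place of code of your own. Each camera call takes 0.05 s, during which the arm holds its last target. There are 200 camera calls.

### The job

With the scraper block, sweep the three plastic offcuts off the plate into the open waste compartment beside it; keep the gripper itself off the offcuts. Then slide the compartment's cover fully shut. Leave the scraper standing upright on the cleared plate, and everything else around as it stands.

Things in the scene. Friction and masses are not known exactly. Their poses are not given: they have to be found in the camera images.
- station: fixed plywood hobby station, 211 x 405 x 62 mm plus a shelf, on the table. Origin on the table under the middle of the compartment; x away from the robot, y left along the cover's slide, z up (all station figures below in this frame, mm). From right to left: plate, compartment, bed (y 55 to 180) on which the open cover lies between rails up to z 62
- plate (a point): middle of the white plate's top (15, -135, 50), axes as the station's. Plate: x -60 to 90, y -215 to -55, top at z 50; rims 10 mm thick up to z 62 on its near, far and right edges, none towards the compartment
- compartment (a point): middle of the waste compartment's floor (15, 0, 6), axes as the station's. Compartment: x -60 to 90, y -55 to 55, floor at z 6, open at the top at z 50
- shelf_edge (a point): lower far edge (-60, 60, 185) of the shelf with paint pots (to z 228) that overhangs the station's near side: x -102 to -60, y -75 to 192, underside z 185, on two posts at x -95, y -68 and 185
- cover (a joint): slide of the white plastic cover (195 x 116 x 6 mm, underside at z 51) along the station's y: 0 = fully shut over the compartment, grows (m) as it opens to the left (+y), 0.115 at most; starts 0.090 to 0.110 open; about 5 N of friction. While open its left end lies under a fixed hood (y 146 to 180, z 60 to 65)
- cover_grip (a point): grip point of the cover's upright white grip block, 24 mm in x, 16 in y, 38 high (x -65, y = slide opening, z 57 to 95): its middle in x and y, at z 83. The shelf's far edge hangs 102 mm above it, 5 mm farther from the robot: the gripper must reach in under it from the far side, fingertips leaning back to the robot 30 to 45 degrees, closing along y
- scraper: loose scraper block, 140 g: grey blade 140 mm in x, 26 in y, 24 high; on it a wooden handle 74 mm in x, 22 in y, up to z 64. Origin at the middle of the blade's underside, z up. Stands on its blade on the table right of the station; the blade fits between the plate's near and far rims (150 mm apart)
- offcut_a: loose grey plastic sprue offcut, T-shaped, 38 x 21 mm, 10 mm high, 12 g; origin at the middle of its underside, which lies on the plate at first
- offcut_b: loose grey plastic sprue offcut, L-shaped, 34 x 28 mm, 10 mm high, 12 g; origin at the middle of its underside, which lies on the plate at first
- offcut_c: loose grey plastic sprue offcut, H-shaped, 34 x 25 mm, 10 mm high, 12 g; origin at the middle of its underside, which lies on the plate at first
- mug: loose bystander, to be left where it stands: white mug, 80 mm wide, 92 mm high, left of the station; origin under its middle
- water_pot: loose bystander, to be left where it stands: grey water pot, 76 mm wide, 80 mm high, beyond the plate; origin under its middle
- well_palette: loose bystander, to be left where it stands: white five-well palette, 40 x 160 x 22 mm, in front of the station; origin under its middle, long along its y
- figure: loose bystander, to be left where it stands: grey miniature figure on a red 40 mm base, 85 mm high, in front of the station; origin under its base
Things that resemble listed ones, but are neither listed nor needed, are in the scene too. Leave any green or orange look-alike of the offcut_a alone.

How it is judged:
On the way, in this order (a step that is already met when the one before it is completed fails the run):
1. all three offcuts lie in the waste compartment, with its cover still open (x of offcut_a in the frame of station between -0.062 and 0.092 m and y of offcut_a in the frame of station between -0.057 and 0.057 m and z of each of offcut_a, offcut_b, offcut_c in the frame of station below 0.042 m and x of offcut_b in the frame of station between -0.062 and 0.092 m and y of offcut_b in the frame of station between -0.057 and 0.057 m and x of offcut_c in the frame of station between -0.062 and 0.092 m and y of offcut_c in the frame of station between -0.057 and 0.057 m and value of joint cover above 0.05 m), for 0.2 s.
2. the cover is fully shut (value of joint cover below 0.005 m), for 0.2 s.
At the end, for the whole second after the job is handed in: The three offcuts lie inside the compartment (origins within its opening and at most 42 mm above the table), the cover is shut to within 5 mm, and the scraper stands released and still on the plate, its blade's underside on the plate to within 4 mm and upright within 0.1 rad (x of offcut_a in the frame of station between -0.062 and 0.092 m and y of offcut_a in the frame of station between -0.057 and 0.057 m and z of each of offcut_a, offcut_b, offcut_c in the frame of station below 0.042 m and x of offcut_b in the frame of station between -0.062 and 0.092 m and y of offcut_b in the frame of station between -0.057 and 0.057 m and x of offcut_c in the frame of station between -0.062 and 0.092 m and y of offcut_c in the frame of station between -0.057 and 0.057 m and value of joint cover below 0.005 m and x of scraper in the frame of station between -0.06 and 0.09 m and y of scraper in the frame of station between -0.215 and -0.055 m and z of scraper in the frame of station between 0.046 and 0.054 m and angle between scraper's own z axis and vertical below 0.1 rad and linear speed of scraper below 0.02 m/s); the robot touches nothing.
It fails at once if the gripper or the arm touches an offcut (contact force between any of the fingers, the arm and offcut_a above 0.5 N or contact force between any of the fingers, the arm and offcut_b above 0.5 N or contact force between any of the fingers, the arm and offcut_c above 0.5 N).
It fails at once if a bystander (mug, water pot, palette, figure) is moved more than 20 mm or tipped (distance of any of mug, water_pot, well_palette, figure from where it was at the start of the episode above 0.02 m or angle between any of mug, water_pot, well_palette, figure's own z axis and vertical above 0.3 rad).
It also fails if it takes over 64 s, if anything falls off the work surface, if the arm or the gripper's body presses on something with over 40 N, if the wrist force passes 120 N, or if a joint passes its speed limit or range.

## Working session

There is one attempt and no reset: what is moved stays moved. The work goes in short steps, Python scripts to look and compute and a tool call to move; the robot and the scene stay as the last step left them, time stands still between calls to the robot, and variables do not carry over. Pictures are saved under pics/ and viewed, at most 10 in all, crops included, and the job is handed in when it is done.

Besides the shell and the picture viewer there is one more tool, called after ">>>" in YAML: its name, and indented under it one key for each argument. carry_out: Moves the arm, as the interface text tells. Its arguments: {"type":"object","properties":{"rows":{"type":"array"},"newtons":{"type":"number"}},"required":["rows"]}

```bash
mkdir -p pics; ls; python3 - <<'E'
from plant import r
import cv2,pickle
s=r.get_state();print(s)
d={}
for n in("scene","side","wrist"):
    v=r.snapshot(n);d[n]=v;cv2.imwrite(f"pics/{n}0.png",v["image"][:,:,::-1]);print(n,v["fx"],v["fy"],v["cx"],v["cy"],v["pose"].round(3).tolist(),[k for k in v])
pickle.dump(d,open("v0.pkl","wb"))
E
```

```text
pics
{'clock': 0.0, 'q': array([ 1.24779223,  0.68999762, -0.19450593,  1.56631925,  0.15733606,
        0.90250617, -0.21509163]), 'qd': array([ 0.00100461,  0.00061672, -0.00094763, -0.00123547,  0.00021175,
       -0.00095135, -0.00106702]), 'joint_torque': array([-3.52581837e-04, -5.27555859e+01, -1.26687717e+00, -1.53427720e+01,
       -5.25235967e-02,  6.45962762e-03,  2.03332570e-04]), 'tool_pos': array([ 0.21802404, -0.5850744 ,  0.23790793]), 'eef_rot': array([ 9.84118706e-01,  1.77509238e-01, -2.43366239e-04, -8.84891474e-04]), 'contact_force': array([-0.0904571 , -0.43894438,  0.9528355 ]), 'moment': array([ 0.0091334 , -0.00102471, -0.0246712 ]), 'finger_force': 0.0, 'opening': 0.9991551271959408}
scene 442.2770809556404 442.2770809556404 319.0881002097699 197.6609032483443 [[0.152, -0.776, 0.612, 1.117], [0.988, 0.116, -0.099, -0.008], [0.006, 0.62, 0.785, 0.829], [0.0, 0.0, 0.0, 1.0]] ['image', 'fx', 'fy', 'cx', 'cy', 'pose']
side 366.36374752539416 366.36374752539416 317.611846995177 190.48534045490857 [[-0.98, 0.124, -0.156, 0.462], [-0.2, -0.579, 0.791, 0.68], [0.008, 0.806, 0.592, 0.597], [0.0, 0.0, 0.0, 1.0]] ['image', 'fx', 'fy', 'cx', 'cy', 'pose']
wrist 338.58800177811617 338.58800177811617 318.3078456393325 199.2281508132154 [[0.349, 0.898, 0.268, 0.287], [-0.937, 0.335, 0.097, -0.561], [-0.003, -0.285, 0.959, 0.383], [0.0, 0.0, 0.0, 1.0]] ['image', 'fx', 'fy', 'cx', 'cy', 'pose']
```

View pics/scene0.png

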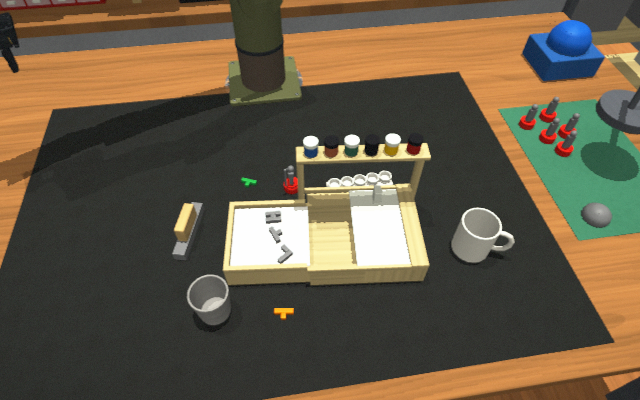

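View pics/side0.png

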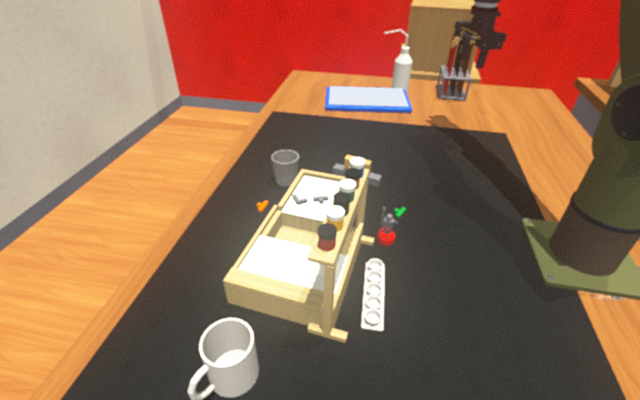

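View pics/wrist0.png

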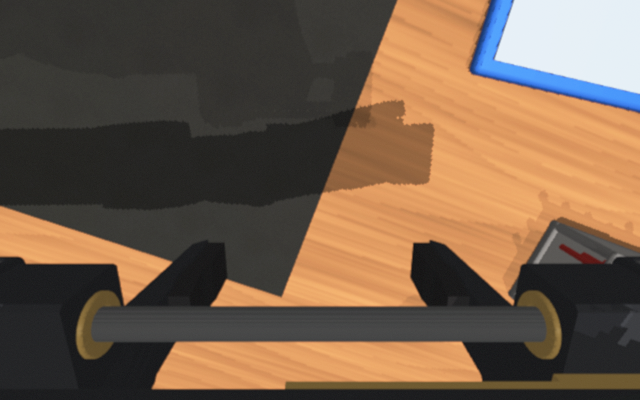

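The scene view shows the scraper at about (188,230), the plate spanning (230-310, 205-265), offcuts at (273,216), (276,234) and (286,254), the compartment at (330,240), and the cover grip at (378,192). I'll enlarge it to pick the corners.

```bash
python3 - <<'E'
import cv2
im=cv2.imread("pics/scene0.png")[130:290,165:435]
im=cv2.resize(im,None,fx=2.95,fy=2.95,interpolation=cv2.INTER_CUBIC)
cv2.imwrite("pics/crop0.png",im)
E
```

```text
(no output)
```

View pics/crop0.png

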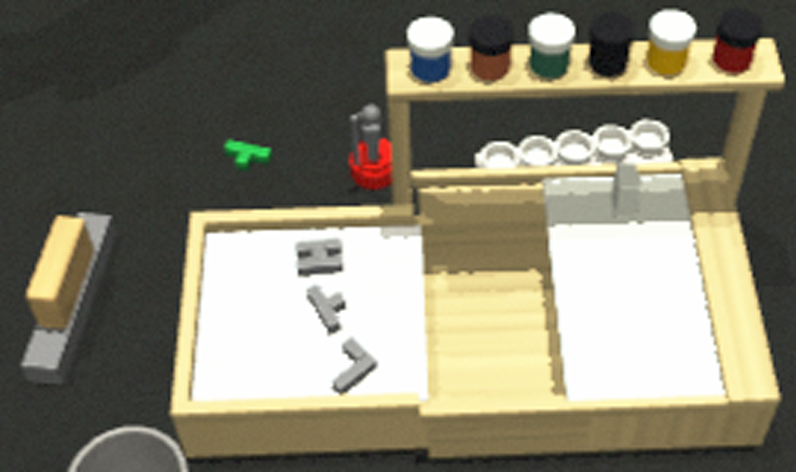

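```bash
cat > h.py <<'E'
import numpy as np,pickle
from scipy.optimize import least_squares
from scipy.spatial.transform import Rotation as R
def ray(v,u,w):
    T=v["pose"];d=T[:3,:3]@np.array([(u-v["cx"])/v["fx"],-(w-v["cy"])/v["fy"],-1]);return T[:3,3],d
def onz(v,u,w,z):
    o,d=ray(v,u,w);return o+d*(z-o[2])/d[2]
def proj(v,P):
    T=v["pose"];p=(np.atleast_2d(P)-T[:3,3])@T[:3,:3];return np.c_[v["cx"]+v["fx"]*p[:,0]/-p[:,2],v["cy"]-v["fy"]*p[:,1]/-p[:,2]]
def stw(s,P):
    P=np.atleast_2d(P)*1.0;c,n=np.cos(s[2]),np.sin(s[2]);return np.c_[s[0]+c*P[:,0]-n*P[:,1],s[1]+n*P[:,0]+c*P[:,1],P[:,2]]
def wst(s,P):
    P=np.atleast_2d(P)*1.0;c,n=np.cos(s[2]),np.sin(s[2]);d=P[:,:2]-s[:2];return np.c_[c*d[:,0]+n*d[:,1],-n*d[:,0]+c*d[:,1],P[:,2]]
E
python3 - <<'E'
from h import *
v=pickle.load(open("v0.pkl","rb"))["scene"]
C=lambda a:np.array(a)/2.95+[165,130]
obs=C([(205,232),(192,400),(190,213),(174,412),(425,400),(390,95),(783,88)])
P=np.array([(-60,-215,50),(90,-215,62),(-70,-225,62),(100,-225,62),(90,-55,62),(-60,-75,185),(-60,192,185)])/1000
f=least_squares(lambda s:(proj(v,stw(s,P))-obs).ravel(),[.5,0,0])
s=f.x;print("station",s,f.fun.reshape(-1,2).round(1).tolist());np.save("st.npy",s)
for n,a,z in [("H",(320,256),.06),("T",(326,307),.06),("L",(357,365),.06)]: print(n,(wst(s,onz(v,*C(a),z))*1e3).round())
g=onz(v,*C((624,165)),.095);print("gripblock top",(wst(s,g)*1e3).round())
e=[("blade near top left-img",(80,212),.024),("blade near right",(111,215),.024),("far left",(26,368),.024),("far right",(62,380),.024),
("h",(58,218),.064),("h",(92,222),.064),("h",(30,294),.064),("h",(62,304),.064)]
for n,a,z in e:
    w=onz(v,*C(a),z);print(n,w.round(3),(wst(s,w)*1e3).round())
for n,a,z in [("pot rim l",(68,470),.08),("pot rim r",(188,470),.08),("pot top",(128,428),.08)]: print(n,onz(v,*C(a),z).round(3))
E
```

```text
station [ 0.59429406  0.11073734 -0.10186003] [[0.5, -0.1], [-1.1, 0.2], [0.5, -0.4], [-0.5, 0.8], [1.2, -3.2], [-0.6, 2.5], [0.2, 0.4]]
H [[ -26. -129.   60.]]
T [[  18. -125.   60.]]
L [[  67. -103.   60.]]
gripblock top [[-73.  95.  95.]]
blade near top left-img [ 0.459 -0.197  0.024] [[-104. -319.   24.]]
blade near right [ 0.465 -0.173  0.024] [[-100. -295.   24.]]
far left [ 0.596 -0.231  0.024] [[  36. -340.   24.]]
far right [ 0.609 -0.206  0.024] [[  47. -313.   24.]]
h [ 0.495 -0.203  0.064] [[ -67. -322.   64.]]
h [ 0.502 -0.178  0.064] [[ -62. -297.   64.]]
h [ 0.56  -0.22   0.064] [[   0. -333.   64.]]
h [ 0.572 -0.198  0.064] [[  10. -309.   64.]]
pot rim l [ 0.711 -0.186  0.08 ]
pot rim r [ 0.722 -0.112  0.08 ]
pot top [ 0.687 -0.149  0.08 ]
```

```bash
cat >> h.py <<'E'
def quat_down(yaw,lean=0):
    # tool x along yaw (horizontal), z down; lean tips fingertips back towards -x by lean
    x=np.array([np.cos(yaw),np.sin(yaw),0]);z=np.array([0,0,-1.]);y=np.cross(z,x)
    zz=np.cos(lean)*z-np.sin(lean)*x;xx=np.cross(y,zz);return R.from_matrix(np.c_[xx,y,zz])
def delta(state,pos,rot):
    R0=R.from_quat(state["eef_rot"]);d=R0.inv().apply(np.array(pos)-state["tool_pos"])*100
    t=np.degrees((R0.inv()*rot).as_rotvec());return d.round(2).tolist(),t.round(2).tolist()
E
python3 - <<'E'
from h import *
from plant import r
print(delta(r.get_state(),[.532,-.201,.20],quat_down(-.245)))
E
```

```text
([42.83, -25.03, 3.84], [-0.07, 0.03, 34.48])
```

>>> carry_out:
  rows:
    - [[42.8,-25.0,3.8],[0,0,34.5],0]
    - [[42.8,-25.0,3.8],[0,0,34.5],0]
    - [[42.8,-25.0,3.8],[0,0,34.5],0]
    - [[42.8,-25.0,3.8],[0,0,34.5],0]
    - [[42.8,-25.0,3.8],[0,0,34.5],0]
    - [[42.8,-25.0,3.8],[0,0,34.5],0]
    - [[42.8,-25.0,3.8],[0,0,34.5],0]
    - [[42.8,-25.0,3.8],[0,0,34.5],0]
    - [[42.8,-25.0,3.8],[0,0,34.5],0]
    - [[42.8,-25.0,3.8],[0,0,34.5],0]
    - [[42.8,-25.0,3.8],[0,0,34.5],0]
    - [[42.8,-25.0,3.8],[0,0,34.5],0]

```text
clock: 1.35
tool_pos: [0.5325, -0.2005, 0.2003]
eef_rot: [0.993, -0.121, -0.0, -0.0]
contact_force: [-1.2, -0.9, -0.2]
opening: 1.002
finger_force: 0.0
```

>>> carry_out:
  rows:
    - [[0,0,0],[0,0,0],0]
    - [[0,0,0],[0,0,0],0]
    - [[0,0,0],[0,0,0],0]
    - [[0,0,0],[0,0,0],0]

```text
clock: 1.75
tool_pos: [0.5316, -0.2029, 0.2009]
eef_rot: [0.992, -0.123, 0.0, 0.0]
contact_force: [0.5, 0.1, 0.2]
opening: 0.998
finger_force: 0.0
```

```bash
python3 - <<'E'
from h import *
from plant import r
import cv2
s=r.get_state();print(s["tool_pos"],s["eef_rot"])
v=r.snapshot("wrist");pickle.dump(v,open("w1.pkl","wb"));cv2.imwrite("pics/w1.png",v["image"][:,:,::-1])
E
```

```text
[ 0.53156095 -0.20286791  0.20088334] [ 9.92378882e-01 -1.23223898e-01  5.97743033e-05  1.48319954e-04]
```

View pics/w1.png

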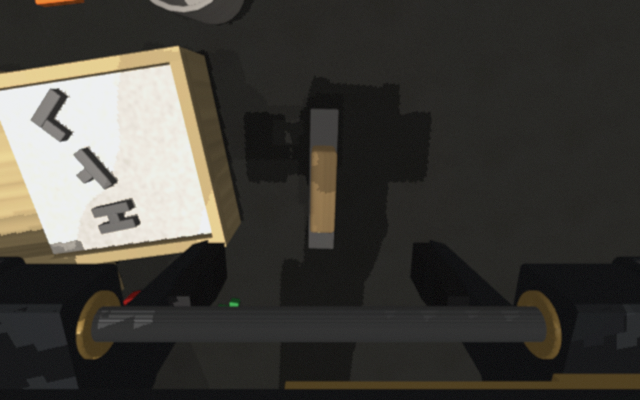

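```bash
python3 - <<'E'
from h import *
v0=pickle.load(open("v0.pkl","rb"))["scene"];v=pickle.load(open("w1.pkl","rb"))
print(v["pose"].round(3).tolist())
for n,a,z in [("b",(311,109),.024),("b",(338,109),.024),("b",(308,248),.024),("b",(333,249),.024),("h",(312,150),.064),("h",(336,150),.064),("h",(309,232),.064),("h",(334,232),.064)]: print(n,onz(v,*a,z).round(4))
C=lambda a:np.array(a)/2.95+[165,130]
obs=C([(205,232),(192,400),(190,213),(174,412),(783,88)])
P=np.array([(-60,-215,50),(90,-215,62),(-70,-225,62),(100,-225,62),(-60,192,185)])/1000
ow=np.array([(180,46),(171,64),(211,236),(223,246)]);Pw=np.array([(100,-225,62),(90,-215,62),(-60,-215,62),(-70,-225,62)])/1000
f=least_squares(lambda s:np.r_[(proj(v0,stw(s,P))-obs).ravel(),(proj(v,stw(s,Pw))-ow).ravel()*.5],[.5,0,0])
print(f.x,f.fun.reshape(-1,2).round(1).tolist())
for a in ow: print((wst(f.x,onz(v,*a,.062))*1e3).round(1))
E
```

```text
[[-0.245, 0.929, 0.276, 0.603], [-0.969, -0.235, -0.07, -0.222], [-0.0, -0.285, 0.959, 0.346], [0.0, 0.0, 0.0, 1.0]]
b [ 0.5954 -0.2129  0.024 ]
b [ 0.5893 -0.2369  0.024 ]
b [ 0.4612 -0.1748  0.024 ]
b [ 0.4538 -0.1997  0.024 ]
h [ 0.5641 -0.2065  0.064 ]
h [ 0.5592 -0.2259  0.064 ]
h [ 0.4937 -0.1855  0.064 ]
h [ 0.4882 -0.2072  0.064 ]
[ 0.59274466  0.10937811 -0.10927283] [[0.1, -1.2], [-2.1, -1.1], [0.1, -1.5], [-1.5, -0.5], [-0.3, 0.4], [-1.8, -0.3], [-1.9, -1.5], [-0.0, 0.7], [0.6, -0.0]]
[[  99.2 -227.6   62. ]]
[[  87.5 -217.3   62. ]]
[[ -58.7 -215.3   62. ]]
[[ -69.9 -224.    62. ]]
```

The wrist view shows the scraper at (311-338, 109-249) px, which puts it at about (0.526, -0.206) with yaw -0.272. The rim's right corners are at (180,46) and (223,246). I'll grasp the handle now.

```bash
python3 - <<'E'
from h import *
from plant import r
print(delta(r.get_state(),[.526,-.206,.035],quat_down(-.272)))
E
```

```text
([-0.47, 0.46, 16.58], [0.01, -0.01, 1.45])
```

>>> carry_out:
  rows:
    - [[-0.5,0.5,4],[0,0,1.5],0]
    - [[-0.5,0.5,8],[0,0,1.5],0]
    - [[-0.5,0.5,11],[0,0,1.5],0.3]
    - [[-0.5,0.5,13.5],[0,0,1.5],0.3]
    - [[-0.5,0.5,15],[0,0,1.5],0.3]
    - [[-0.5,0.5,16],[0,0,1.5],0.3]
    - [[-0.5,0.5,16.6],[0,0,1.5],0.3]
    - [[-0.5,0.5,16.6],[0,0,1.5],0.3]
    - [[-0.5,0.5,16.6],[0,0,1.5],1]
    - [[-0.5,0.5,16.6],[0,0,1.5],1]
    - [[-0.5,0.5,16.6],[0,0,1.5],1]
    - [[-0.5,0.5,16.6],[0,0,1.5],1]
  newtons: 40

```text
clock: 3.0
tool_pos: [0.5263, -0.2056, 0.0352]
eef_rot: [0.991, -0.135, 0.0, 0.0]
contact_force: [0.7, 0.3, -0.3]
opening: 0.364
finger_force: 0.0
```

>>> carry_out:
  rows:
    - [[0,0,0],[0,0,0],1]
    - [[0,0,0],[0,0,0],1]
    - [[0,0,0],[0,0,0],1]
    - [[0,0,-2],[0,0,0],1]
    - [[0,0,-6],[0,0,0],1]
    - [[0,0,-10],[0,0,0],1]
    - [[0,0,-12],[0,0,0],1]
    - [[0,0,-12],[0,0,0],1]
    - [[0,0,-12],[0,0,0],1]

```text
clock: 3.9
tool_pos: [0.5254, -0.2052, 0.154]
eef_rot: [0.991, -0.135, -0.001, -0.0]
contact_force: [-0.4, 0.2, -2.6]
opening: 0.243
finger_force: 40.0
```

```bash
python3 - <<'E'
from h import *
from plant import r
S=np.array([.5927,.1094,-.1093])
p=stw(S,[.015,-.135,.26])[0];print(p)
s=r.get_state();print(s["tool_pos"],s["opening"]);print(delta(s,[*stw(S,[.015,-.185,.155])[0]],quat_down(S[2])))
E
```

```text
[ 0.59288435 -0.02643065  0.26      ]
[ 0.5254265  -0.20524295  0.15403339] 0.24323228141267375
([2.51, -14.1, -0.1], [-0.01, 0.06, -9.28])
```

>>> carry_out:
  rows:
    - [[0.8,-4.5,0],[0,0,-4],1]
    - [[1.6,-9,0],[0,0,-9.3],1]
    - [[2.5,-12.5,0],[0,0,-9.3],1]
    - [[2.5,-14.1,0],[0,0,-9.3],1]
    - [[2.5,-14.1,0],[0,0,-9.3],1]
    - [[2.5,-14.1,0],[0,0,-9.3],1]
    - [[2.5,-14.1,0],[0,0,-9.3],1]

```text
clock: 4.6
tool_pos: [0.5864, -0.0795, 0.1541]
eef_rot: [0.998, -0.056, -0.001, 0.001]
contact_force: [0.0, -1.0, -1.1]
opening: 0.244
finger_force: 40.0
```

```bash
python3 - <<'E'
from h import *
from plant import r
import cv2
s=r.get_state();print(s["tool_pos"],s["eef_rot"])
v=r.snapshot("wrist");pickle.dump(v,open("w2.pkl","wb"));cv2.imwrite("pics/w2.png",v["image"][:,:,::-1])
E
```

```text
[ 0.58637559 -0.0794618   0.15410919] [ 0.998405   -0.05643641 -0.00107134  0.00111704]
```

View pics/w2.png

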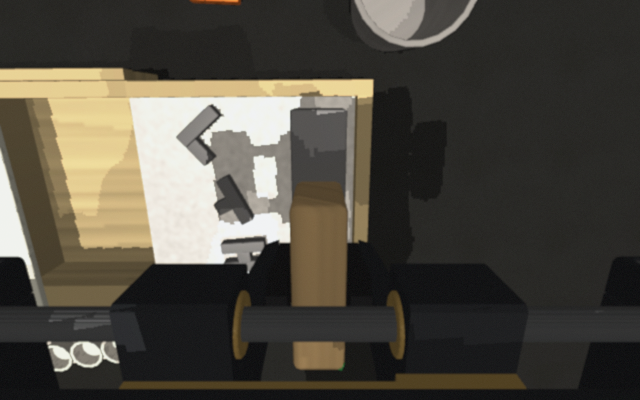

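```bash
python3 - <<'E'
from h import *
import cv2
v=pickle.load(open("w2.pkl","rb"));g=v["image"].astype(int)
S=np.array([.5927,.1094,-.1093])
for c in (170,190,210,230,250,270,335,350):
    col=g[60:125,c].sum(1);d=np.diff(col);k=np.argsort(-abs(d))[:4];print(c,sorted((60+int(i)+1,int(d[i])) for i in k))
pt=lambda n,a,z:print(n,a,onz(v,*a,z).round(4),(wst(S,onz(v,*a,z))*1e3).round(1))
for a in [(291,109),(347,108)]: pt("bladefar",a,.143)
for a in [(373,80),(200,81)]: pt("rim outer",a,.062)
for a in [(357,97),(200,97)]: pt("rim inner",a,.062)
for a in [(131,98),(143,180),(156,262)]: pt("plate left",a,.05)
for a in [(212,143),(233,200),(245,250)]: pt("offc",a,.06)
E
```

```text
170 [(80, 160), (81, 168), (82, 82), (98, 151)]
190 [(80, 169), (81, 168), (122, -156), (123, -103)]
210 [(80, 201), (81, 162), (104, -127), (105, -257)]
230 [(79, 76), (80, 200), (81, 167), (97, 89)]
250 [(79, 94), (80, 186), (81, 147), (97, 113)]
270 [(79, 119), (80, 216), (81, 165), (97, 112)]
335 [(79, 194), (80, 189), (95, -133), (108, -164)]
350 [(79, 188), (80, 191), (81, 77), (96, -94)]
bladefar (291, 109) [ 0.6562 -0.076   0.143 ] [[  83.3 -177.4  143. ]]
bladefar (347, 108) [ 0.6538 -0.1009  0.143 ] [[  83.6 -202.4  143. ]]
rim outer (373, 80) [ 0.6667 -0.126   0.062 ] [[  99.2 -226.    62. ]]
rim outer (200, 81) [ 0.679  -0.0122  0.062 ] [[  99.1 -111.4   62. ]]
rim inner (357, 97) [ 0.6571 -0.1147  0.062 ] [[  88.5 -215.7   62. ]]
rim inner (200, 97) [ 0.669 -0.01   0.062] [[  88.9 -110.4   62. ]]
plate left (131, 98) [0.6744 0.0424 0.05  ] [[ 88.5 -57.7  50. ]]
plate left (143, 180) [0.6155 0.0495 0.05  ] [[ 29.2 -57.1  50. ]]
plate left (156, 262) [0.5474 0.0568 0.05  ] [[-39.3 -57.2  50. ]]
offc (212, 143) [ 0.6378 -0.0111  0.06  ] [[  58.  -114.9   60. ]]
offc (233, 200) [ 0.5949 -0.0181  0.06  ] [[  16.1 -126.5   60. ]]
offc (245, 250) [ 0.5541 -0.0198  0.06  ] [[ -24.3 -132.6   60. ]]
```

>>> carry_out:
  rows:
    - [[0,0,3],[0,0,0],1]
    - [[0,0,5],[0,0,0],1]
    - [[0,0,6],[0,0,0],1]
    - [[0,0,6.4],[0,0,0],1]
    - [[0,0,6.8],[0,0,0],1]
    - [[0,0,6.8],[0,0,0],1]
    - [[0,0,6.8],[0,0,0],1]

```text
clock: 5.35
tool_pos: [0.5884, -0.0766, 0.0874]
eef_rot: [0.999, -0.055, 0.001, 0.0]
contact_force: [0.1, 0.3, -1.5]
opening: 0.247
finger_force: 40.0
```

```bash
python3 - <<'E'
from h import *
from plant import r
import time
S=np.array([.5915,.108,-.1093]);np.save("st.npy",S)
s=r.get_state();print(s["tool_pos"],s["contact_force"],wst(S,s["tool_pos"])*1e3)
p=wst(S,s["tool_pos"])[0];p[1]=-.040;p[2]=.0855
print(delta(s,stw(S,p)[0],quat_down(S[2])))
E
```

```text
[ 0.5883879  -0.07655375  0.08740762] [ 0.08463585  0.30809556 -1.47594479] [[  17.03806068 -183.791937     87.4076181 ]]
([-0.0, -14.38, 0.19], [0.0, -0.08, -0.0])
```

>>> carry_out:
  rows:
    - [[0,0,0.1],[0,0,0],1]
    - [[0,0,0.1],[0,0,0],1]

```text
clock: 5.55
tool_pos: [0.5881, -0.0764, 0.0861]
eef_rot: [0.999, -0.055, 0.0, 0.0]
contact_force: [0.4, 0.4, -2.1]
opening: 0.247
finger_force: 40.0
```

>>> carry_out:
  rows:
    - [[0,0,0.1],[0,0,0],1]
    - [[0,0,0.1],[0,0,0],1]

```text
clock: 5.75
tool_pos: [0.5881, -0.0764, 0.0849]
eef_rot: [0.999, -0.055, 0.0, 0.0]
contact_force: [0.5, -0.6, -0.2]
opening: 0.246
finger_force: 40.0
```

>>> carry_out:
  rows:
    - [[0,-0.5,0],[0,0,0],1]
    - [[0,-1.2,0],[0,0,0],1]
    - [[0,-2.0,0],[0,0,0],1]
    - [[0,-2.8,0],[0,0,0],1]
    - [[0,-3.6,0],[0,0,0],1]
    - [[0,-4.4,0],[0,0,0],1]
    - [[0,-5.2,0],[0,0,0],1]
    - [[0,-6.0,0],[0,0,0],1]
    - [[0,-6.8,0],[0,0,0],1]
    - [[0,-7.6,0],[0,0,0],1]
    - [[0,-8.4,0],[0,0,0],1]
    - [[0,-8.4,0],[0,0,0],1]

```text
clock: 6.95
tool_pos: [0.5975, 0.0094, 0.0849]
eef_rot: [0.999, -0.054, 0.0, -0.001]
contact_force: [-0.7, 0.1, 5.0]
opening: 0.245
finger_force: 40.0
```

>>> carry_out:
  rows:
    - [[0,-0.5,0],[0,0,0],1]
    - [[0,-1.2,0],[0,0,0],1]
    - [[0,-2.0,0],[0,0,0],1]
    - [[0,-2.8,0],[0,0,0],1]
    - [[0,-3.6,0],[0,0,0],1]
    - [[0,-4.4,0],[0,0,0],1]
    - [[0,-5.2,0],[0,0,0],1]
    - [[0,-6.0,0],[0,0,0],1]
    - [[0,-6.0,0],[0,0,0],1]
    - [[0,-6.0,0],[0,0,0],1]

```text
clock: 7.95
tool_pos: [0.6027, 0.0684, 0.0839]
eef_rot: [0.999, -0.054, -0.001, -0.001]
contact_force: [0.6, 0.1, -3.1]
opening: 0.245
finger_force: 40.0
```

```bash
python3 - <<'E'
from h import *
from plant import r
import cv2
S=np.load("st.npy");s=r.get_state();print(s["contact_force"],wst(S,s["tool_pos"])*1e3)
a=r.snapshot("scene")["image"][130:290,215:435,::-1];b=r.snapshot("wrist")["image"][::,:,::-1]
a=cv2.resize(a,(413,300),interpolation=cv2.INTER_CUBIC);b=cv2.resize(b,(380,300)) if 0 else b[0:300,0:380]
cv2.imwrite("pics/p3.png",np.hstack([a,b]))
E
```

```text
[ 0.58327609  0.08390482 -3.13722536] [[ 15.41598143 -38.18603559  83.89004293]]
```

View pics/p3.png

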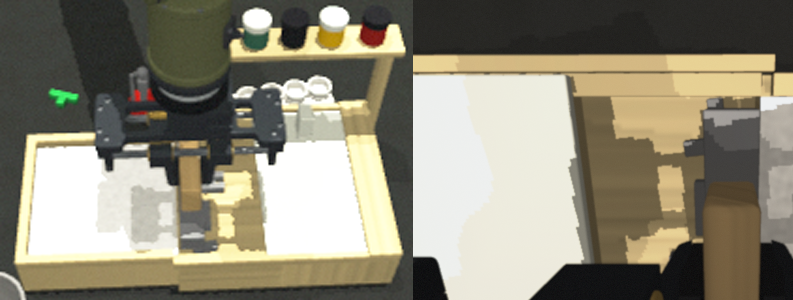

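The offcuts look to be in the compartment and the plate is clear. I'll lift, move back over the plate and check again.

>>> carry_out:
  rows:
    - [[0,0,-0.8],[0,0,0],1]
    - [[0,0,-1.5],[0,0,0],1]
    - [[0,2,-2.0],[0,0,0],1]
    - [[0,5,-2.0],[0,0,0],1]
    - [[0,8,-2.0],[0,0,0],1]
    - [[0,10,-2.0],[0,0,0],1]
    - [[0,11,-2.0],[0,0,0],1]
    - [[0,11,-2.0],[0,0,0],1]
    - [[0,11,-2.0],[0,0,0],1]

```text
clock: 8.95
tool_pos: [0.592, -0.041, 0.105]
eef_rot: [0.999, -0.054, 0.0, -0.001]
contact_force: [0.1, 0.8, -2.9]
opening: 0.245
finger_force: 40.0
```

```bash
python3 - <<'E'
from h import *
from plant import r
import cv2
S=np.load("st.npy");s=r.get_state();print(s["contact_force"],wst(S,s["tool_pos"])*1e3)
a=r.snapshot("scene")["image"][170:290,215:435,::-1];b=r.snapshot("wrist")["image"][::,:,::-1]
a=cv2.resize(a,(413,225),interpolation=cv2.INTER_CUBIC);a=np.vstack([a,np.zeros((75,413,3),np.uint8)])
cv2.imwrite("pics/p4.png",np.hstack([a,b[0:300,0:380]]))
E
```

```text
[ 0.1316133   0.80176814 -2.89762929] [[  16.71349459 -148.08027311  104.97799529]]
```

View pics/p4.png

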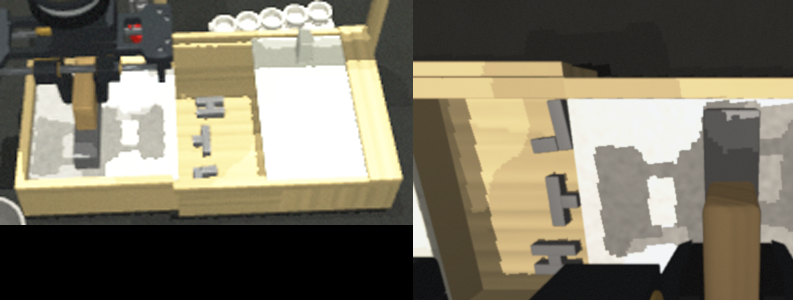

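All three offcuts lie in the compartment (wrist panel px (550,125), (562,200), (555,255)). Next I set the scraper down and release it.

>>> carry_out:
  rows:
    - [[0,0,1.0],[0,0,0],1]
    - [[0,0,1.6],[0,0,0],1]
    - [[0,0,2.0],[0,0,0],1]
    - [[0,0,2.0],[0,0,0],1]
    - [[0,0,2.0],[0,0,0],1]
    - [[0,0,2.0],[0,0,0],0.4]
    - [[0,0,2.0],[0,0,0],0.4]
    - [[0,0,2.0],[0,0,0],0.4]
    - [[0,0,2.0],[0,0,0],0.4]
    - [[0,0,1.0],[0,0,0],0.4]
    - [[0,0,-2],[0,0,0],0.4]
    - [[0,0,-6],[0,0,0],0.4]

```text
clock: 10.25
tool_pos: [0.5903, -0.0426, 0.1647]
eef_rot: [0.999, -0.055, -0.002, 0.0]
contact_force: [0.2, 0.2, -0.2]
opening: 0.602
finger_force: 0.0
```

```bash
python3 - <<'E'
from h import *
from plant import r
S=np.load("st.npy");s=r.get_state();print(s["contact_force"],wst(S,s["tool_pos"])*1e3,s["opening"])
v=pickle.load(open("v0.pkl","rb"))["scene"]
# grip block: top corners in first crop
for a in [(615,160),(638,166),(622,155)]: print((wst(S,onz(v,*(np.array(a)/2.95+[165,130]),.095))*1e3).round(1))
v=pickle.load(open("w2.pkl","rb"))
for a in [(2,98),(40,265)]:print("cover edge",(wst(S,onz(v,*a,.057))*1e3).round(1))
for o in (.095,):
  lean=np.radians(38)
  Q=quat_down(S[2],lean);z=Q.as_matrix()[:,2]
  for back in (.0,.15):
    g=stw(S,[-.065,o,.083])[0]+z*(.019-back);print(back,g.round(3),delta(s,g,Q))
E
```

```text
[ 0.17081881  0.203087   -0.21806941] [[  15.23599585 -149.78235068  164.70038548]] 0.6015768702877151
[[-76.1  91.4  95. ]]
[[-69.7 107.6  95. ]]
[[-80.6  97.2  95. ]]
cover edge [[89.9 28.4 57. ]]
cover edge [[-36.8  32.8  57. ]]
0.0 [0.526 0.211 0.068] ([-9.15, -24.48, 9.69], [0.02, -37.79, 0.0])
0.15 [0.617 0.201 0.186] ([0.04, -24.48, -2.16], [0.02, -37.79, 0.0])
```

>>> carry_out:
  rows:
    - [[0,-3,-2.2],[0,-8,0],0.2]
    - [[0,-7,-2.2],[0,-16,0],0.1]
    - [[0,-11,-2.2],[0,-24,0],0]
    - [[0,-15,-2.2],[0,-32,0],0]
    - [[0,-19,-2.2],[0,-38,0],0]
    - [[0,-22,-2.2],[0,-38,0],0]
    - [[0,-24.5,-2.2],[0,-38,0],0]
    - [[0,-24.5,-2.2],[0,-38,0],0]
    - [[0,-24.5,-2.2],[0,-38,0],0]
    - [[0,-24.5,-2.2],[0,-38,0],0]

```text
clock: 11.25
tool_pos: [0.6186, 0.1989, 0.1874]
eef_rot: [0.944, -0.053, -0.325, -0.017]
contact_force: [-0.6, -0.4, 0.6]
opening: 1.001
finger_force: 0.0
```

```bash
python3 - <<'E'
from h import *
from plant import r
import cv2
S=np.load("st.npy");s=r.get_state();print(s["contact_force"],wst(S,s["tool_pos"])*1e3,s["opening"],s["q"].round(2))
v=r.snapshot("wrist");pickle.dump(v,open("w5.pkl","wb"))
b=v["image"][:,:,::-1];a=r.snapshot("scene")["image"][60:290,150:450,::-1]
cv2.imwrite("pics/p5.png",np.hstack([b[:,160:560],cv2.resize(a,(400,400))]))
lean=np.radians(38);Q=quat_down(S[2],lean);z=Q.as_matrix()[:,2]
print(delta(s,stw(S,[-.065,.095,.083])[0]+z*.019,Q))
print(proj(v,stw(S,[[-.065,.095,.095],[-.077,.095,.095],[-.053,.095,.057]])))
E
```

```text
[-0.59154607 -0.40920108  0.57569542] [[ 17.03102874  93.35270913 187.43050568]] 1.0012407977158586 [-0.27  1.16  0.01  0.8  -0.24  1.81 -1.93]
([-0.05, -0.17, 15.18], [0.03, -0.06, -0.14])
[[315.39628044 201.23993984]
 [315.52560416 209.29060081]
 [315.43859278 157.39351905]]
```

View pics/p5.png

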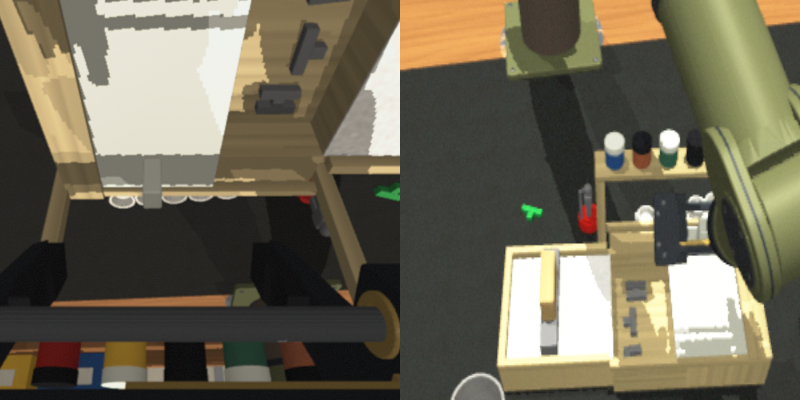

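The wrist panel shows the grip block at (151,183), centred between the open fingers within about 2 mm. I'll go in along the tool axis.

>>> carry_out:
  rows:
    - [[0,-0.3,3],[0,0,0],0]
    - [[0,-0.3,6],[0,0,0],0]
    - [[0,-0.3,9],[0,0,0],0]
    - [[0,-0.3,11],[0,0,0],0]
    - [[0,-0.3,12.5],[0,0,0],0]
    - [[0,-0.3,12.5],[0,0,0],0]
    - [[0,-0.3,12.5],[0,0,0],0]

```text
clock: 12.05
tool_pos: [0.5428, 0.2115, 0.0889]
eef_rot: [0.944, -0.052, -0.325, -0.018]
contact_force: [0.3, 0.2, 0.6]
opening: 1.001
finger_force: 0.0
```

```bash
python3 - <<'E'
from h import *
from plant import r
S=np.load("st.npy");s=r.get_state();print(s["contact_force"],wst(S,s["tool_pos"])*1e3,s["q"].round(2))
Q=quat_down(S[2],np.radians(38));z=Q.as_matrix()[:,2]
print(delta(s,stw(S,[-.065,.096,.083])[0]+z*.019,Q))
E
```

```text
[0.28555832 0.16097141 0.5507724 ] [[-59.68670339  97.60135482  88.86070097]] [-0.3   1.14 -0.01  1.18 -0.25  1.44 -1.88]
([-0.06, 0.16, 2.69], [-0.02, -0.06, -0.05])
```

>>> carry_out:
  rows:
    - [[0,0.1,1.2],[0,0,0],0]
    - [[0,0.1,2.2],[0,0,0],0]
    - [[0,0.1,2.6],[0,0,0],0]
    - [[0,0.1,2.6],[0,0,0],0]
    - [[0,0.1,2.6],[0,0,0],1]
    - [[0,0.1,2.6],[0,0,0],1]
    - [[0,0.1,2.6],[0,0,0],1]
    - [[0,0.1,2.6],[0,0,0],1]
    - [[0,0.1,2.6],[0,0,0],1]
    - [[0,0.1,2.6],[0,0,0],1]
    - [[0,0.1,2.6],[0,0,0],1]
  newtons: 25

```text
clock: 13.15
tool_pos: [0.526, 0.2129, 0.0675]
eef_rot: [0.944, -0.052, -0.325, -0.018]
contact_force: [-0.6, -0.2, -0.3]
opening: 0.389
finger_force: 0.0
```

```bash
python3 - <<'E'
from h import *
from plant import r
S=np.load("st.npy");s=r.get_state();print(s["contact_force"],wst(S,s["tool_pos"])*1e3,s["opening"],s["finger_force"])
p=wst(S,s["tool_pos"])[0];p[1]=0
print(delta(s,stw(S,p)[0],R.from_quat(s["eef_rot"])))
E
```

```text
[-0.64279853 -0.20323833 -0.27679996] [[-76.57479112  97.12287481  67.51320358]] 0.38866808091139005 0.0
([0.0, 9.71, 0.0], [0.0, 0.0, 0.0])
```

Still closing, so I'll let it finish, then slide.

>>> carry_out:
  rows:
    - [[0,0,0],[0,0,0],1]
    - [[0,0,0],[0,0,0],1]
    - [[0,0,0],[0,0,0],1]
    - [[0,0,0],[0,0,0],1]

```text
clock: 13.55
tool_pos: [0.5261, 0.2138, 0.0676]
eef_rot: [0.944, -0.051, -0.325, -0.018]
contact_force: [-0.0, 2.2, -0.8]
opening: 0.177
finger_force: 25.0
```

>>> carry_out:
  rows:
    - [[0,0.5,0],[0,0,0],1]
    - [[0,1.5,0],[0,0,0],1]
    - [[0,2.5,0],[0,0,0],1]
    - [[0,3.5,0],[0,0,0],1]
    - [[0,4.5,0],[0,0,0],1]
    - [[0,5.5,0],[0,0,0],1]
    - [[0,6.5,0],[0,0,0],1]
    - [[0,7.5,0],[0,0,0],1]
    - [[0,8.2,0],[0,0,0],1]
    - [[0,8.8,0],[0,0,0],1]
    - [[0,8.8,0],[0,0,0],1]

```text
clock: 14.65
tool_pos: [0.5167, 0.1252, 0.0677]
eef_rot: [0.944, -0.052, -0.325, -0.018]
contact_force: [0.0, 2.0, -2.0]
opening: 0.178
finger_force: 25.0
```

```bash
python3 - <<'E'
from h import *
from plant import r
S=np.load("st.npy");s=r.get_state();print(s["contact_force"],wst(S,s["tool_pos"])*1e3,s["opening"],s["finger_force"],s["q"].round(2))
E
```

```text
[ 0.00324035  2.00031292 -2.03484742] [[-76.26331387   8.90910074  67.66521645]] 0.17808877087632846 24.99876973684877 [-0.21  1.12 -0.    1.35 -0.2   1.32 -1.77]
```

>>> carry_out:
  rows:
    - [[0,0.3,0],[0,0,0],1]
    - [[0,0.6,0],[0,0,0],1]
    - [[0,0.8,0],[0,0,0],1]
    - [[0,0.8,0],[0,0,0],1]
    - [[0,0.8,0],[0,0,0],1]

```text
clock: 15.15
tool_pos: [0.5159, 0.1181, 0.0677]
eef_rot: [0.944, -0.051, -0.325, -0.018]
contact_force: [2.0, 4.8, -1.9]
opening: 0.18
finger_force: 25.0
```

>>> carry_out:
  rows:
    - [[0,0.2,0],[0,0,0],1]
    - [[0,0.3,0],[0,0,0],1]
    - [[0,0.3,0],[0,0,0],1]
    - [[0,0.3,0],[0,0,0],1]

```text
clock: 15.55
tool_pos: [0.5158, 0.1173, 0.0677]
eef_rot: [0.944, -0.051, -0.324, -0.02]
contact_force: [2.4, 8.4, -3.6]
opening: 0.177
finger_force: 25.0
```

>>> carry_out:
  rows:
    - [[0,0.2,0],[0,0,0],1]
    - [[0,0.3,0],[0,0,0],1]
    - [[0,0.3,0],[0,0,0],1]
    - [[0,0.3,0],[0,0,0],1]

```text
clock: 15.95
tool_pos: [0.5158, 0.1172, 0.0677]
eef_rot: [0.944, -0.05, -0.324, -0.022]
contact_force: [3.1, 12.8, -3.8]
opening: 0.179
finger_force: 25.1
```

The force climbs with no motion, so the cover is at its stop. I'll relax the push, open and retreat along the tool axis.

>>> carry_out:
  rows:
    - [[0,-0.3,0],[0,0,0],1]
    - [[0,-0.4,0],[0,0,0],1]
    - [[0,-0.4,0],[0,0,0],0.3]
    - [[0,-0.4,0],[0,0,0],0.3]
    - [[0,-0.4,0],[0,0,0],0.3]
    - [[0,-0.4,0],[0,0,0],0.3]
    - [[0,-0.4,0],[0,0,0],0.3]
    - [[0,-0.4,-2],[0,0,0],0.3]
    - [[0,-0.4,-5],[0,0,0],0.3]
    - [[0,-0.4,-9],[0,0,0],0.3]
    - [[0,-0.4,-13],[0,0,0],0.3]
    - [[0,-0.4,-15],[0,0,0],0.3]

```text
clock: 17.15
tool_pos: [0.6096, 0.1049, 0.1886]
eef_rot: [0.945, -0.052, -0.323, -0.018]
contact_force: [-0.2, -0.4, -0.5]
opening: 0.699
finger_force: 0.0
```

>>> carry_out:
  rows:
    - [[0,0,-3],[0,0,0],0.3]
    - [[0,0,-6],[0,0,0],0.3]
    - [[0,0,-6],[0,0,0],0.3]
    - [[0,0,-6],[0,0,0],0.3]

```text
clock: 17.55
tool_pos: [0.6438, 0.1013, 0.2327]
eef_rot: [0.944, -0.052, -0.325, -0.018]
contact_force: [0.1, -0.0, -0.0]
opening: 0.696
finger_force: 0.0
```

```bash
python3 - <<'E'
from h import *
from plant import r
import cv2
S=np.load("st.npy");s=r.get_state();print(s["contact_force"],wst(S,s["tool_pos"])*1e3,s["opening"],s["clock"])
v=r.snapshot("wrist");pickle.dump(v,open("w6.pkl","wb"))
b=v["image"][:,:,::-1];a=r.snapshot("scene")["image"][100:340,150:450,::-1]
cv2.imwrite("pics/p6.png",np.hstack([b[:,160:560],cv2.resize(a,(400,400))]))
print(proj(v,stw(S,[[-.065,0,.095],[-.05,.058,.057],[-.05,-.058,.057]])))
E
```

```text
[ 0.05211794 -0.04324837 -0.01757537] [[ 52.73953233  -0.91235378 232.68340832]] 0.696066579324853 17.55
[[316.7101223  184.4952571 ]
 [260.02532028 146.12575842]
 [373.51574615 146.10475347]]
```

View pics/p6.png

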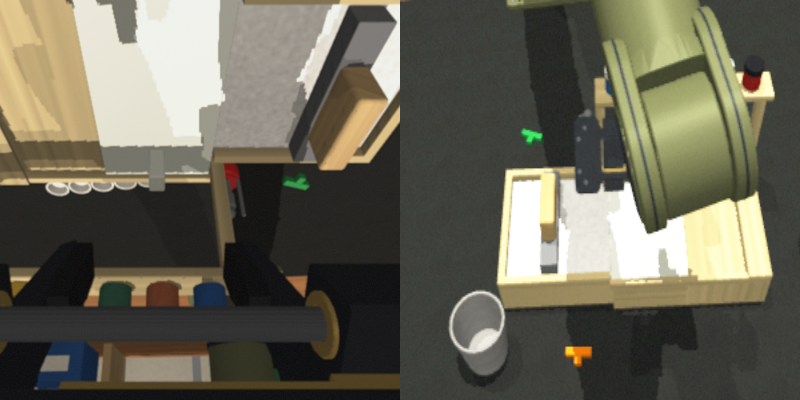

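The grip block is at (157,168), matching the predicted shut position. The compartment is covered and the scraper is standing upright on the cleared plate. I'll hand it in.

```bash
python3 -c "
from plant import r
print(r.finish_job())"
```

```text
the job is handed in; nothing more can be done
None
```

I handed the job in at about 17.6 s; no verdict came back, but the last camera views before that showed the three offcuts swept into the compartment, its cover shut, and the scraper standing released and upright on the cleared plate.

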